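Roll the rail tube into the V-bed

TASK

Push the capped steel tube by its side so that it rolls along the bench, up the low ramp and down into the V-groove of the test stand, and then push it endwise along the groove until its far end is up against the end stop. Do it all by pushing with the fingers: do not grasp or lift the tube, and leave the crank, the adapter block, the nuts and the glass cup alone.

Things in the scene. Friction and masses are not known exactly. Their poses are not given: they have to be found in the camera images.
- tube: capped steel tube (fuel rail blank) lying on the bench, 40 mm diameter, 120 mm long, both ends closed and flat, about 0.4 to 0.65 kg, oily and slippery. Origin at its centre on the axis (20 mm above the bench at the start); its x axis runs along the tube; its y and z axes turn with it as it rolls. Pushed slowly with the fingertips reaching below its mid height it rolls; pressed from higher up it can wedge.
- stand: cast test stand with V-bed, fixed. x along the V-groove towards the end stop (away from the robot), y across it towards the ramp and the tube, z up; origin at bench height under the groove's bottom line. V-bed x = -90 to 105 mm; 90 degree groove, bottom at z = 3 mm; tall flank up to y = -35, z = 38 mm, then flat to y = -70. Grey casting, cam shaft: y = -140 to -225, up to 175 mm high
- lip (a point): point on the straight lip of the groove's low flank, at x = 0, y = 15.5, z = 18.5 mm of the stand. From the lip the low flank falls at 45 degrees to the groove's bottom, and on the other side a plain ramp falls to bench level at y = 85.5 mm; both run the whole length of the V-bed. A tube seated in the groove has its axis at y = 0, z = 31.3 mm of the stand
- stop_face (a point): point on the end stop's face where the tube's axis meets it, at x = 105, y = 0, z = 31.3 mm of the stand; the stop is an upright plate, y = -70 to 15 mm, 52 mm high, 16 mm thick. With its end on the stop the tube's centre lies 60 mm short of this point, at x = 45 mm of the stand
- crank_grip (a point): root of the crank's wooden handle (22 mm diameter, 60 mm long, along the stand's x), on the far end of the cam shaft of the stand; not to be moved
- adapter: chipped yellow enamel adapter block, 50 x 40 x 30 mm with a brass stub on top (42 mm in all), loose; origin at the centre of its underside; to be left alone
- nut_a: steel pressure line nut, hexagon 24 mm across flats, 28 mm high, loose; origin at the centre of its underside; to be left alone
- nut_b: second steel pressure line nut, the same as the first; to be left alone
- cup: glass sight cup with brass rim, 49 mm across, 58 mm high, loose; origin at the centre of its underside; to be left alone
Things that resemble listed ones, but are neither listed nor needed, are in the scene too. Several things have the shape of the tube; the one meant has the colours described above.

How it is judged (in metres and radians):
On the way, in this order (a step that is already met when the one before it is completed fails the run):
1. the tube has rolled well over a quarter turn, on the bench or the ramp (angle between tube's own z axis and vertical above 2 rad and y of tube in the frame of stand above 0.012 m).
2. the tube lies in the V-groove (z of tube in the frame of stand between 0.0275 and 0.0345 m and y of tube in the frame of stand between -0.004 and 0.004 m and angle between the x axis of tube and the x axis of stand, either way round below 0.05 rad), for 0.1 s.
3. the tube is pushed along the groove up to the end stop (all of step 2 and x of tube in the frame of stand above 0.042 m), for 0.1 s.
At the end, for the whole second after the job is handed in: the tube rests in the V-groove on both flanks (axis within 4 mm of the groove's centre plane, within about 3 mm of seated height, parallel within 0.05 rad), its far end within 3 mm of the end stop, at rest (all of step 3 and linear speed of tube below 0.01 m/s and angular speed of tube below 0.1 rad/s); the robot touches nothing.
It fails at once if the tube is lifted (its centre over 50 mm above the bench) (height (world z) of tube above 0.05 m).
It fails at once if the fingers straddle the tube as for a grasp (x of the grasp point in the frame of tube between -0.055 and 0.055 m and y of the grasp point in the frame of tube between -0.02 and 0.02 m and z of the grasp point in the frame of tube between -0.02 and 0.02 m).
It fails at once if the crank is moved by more than 10 mm (distance of crank_grip from where it was at the start of the episode above 0.01 m).
It fails at once if the adapter block, a nut or the cup is moved by more than 15 mm (distance of any of adapter, nut_a, nut_b, cup from where it was at the start of the episode above 0.015 m).
It also fails if it takes over 61 s, if anything falls off the work surface, if the arm or the gripper's body presses on something with over 40 N, if the wrist force passes 120 N, or if a joint passes its speed limit or range.

ROBOT

A 6-joint arm with a two-finger parallel gripper is mounted at the origin on the work surface. World frame = base frame: x ahead of the robot, y to its left, z up, the work surface at z = 0. Lengths are in m, angles in degrees, forces in N, time in s.
With the tool pointing down it reaches from about 0.4 to 0.825 m from the base axis. Payload 7 kg.
Tool frame: the origin (TCP) lies at the very end of the fingers, on their centre line; the grasp point (between the pads) lies 19 mm behind it (ctrl.hold_point_z is the distance from the TCP to the grasp point, in m); z points along the fingers, y is the line along which they close (so a half turn about z gives the same grasp; the last joint's range is limited). The gripper opens to 88 mm and grips with 3 to 60 N. Pads are 19 mm wide; open, the fingers measure 130 mm over their backs; the gripper's body (78 mm by 193 mm) begins 47 mm behind the grasp point.
Start: joints at [-60.613, 20.546, 0.682, 0, -70.136, -16.507], TCP at [0.15, -0.658, 0.227] pointing down, gripper open.
Joint ranges: [-176.03, 176.03], [-82.01, 121.73], [-58.28, 71.71], [-173.87, 95.51], [-174.79, -0.11], [-173.66, 173.66]. Speed limits (degrees/s): [136.94, 136.94, 172.46, 180, 180, 180].

INTERFACE

Orientations are given as [roll, pitch, yaw] about the fixed x, y, z axes, in that order (R = Rz(yaw) Ry(pitch) Rx(roll)).
In Python, from plant import sensors, viewer, workorder, ctrl gives the robot as it stands.
- The arm moves only by the shell command python3 -m pendant 'ROWS'. ROWS is JSON, a list of rows, each a list of 3 entries, a list of its own where there are three numbers: the opening, from -1 (shut) to 1 (fully open), so that 0 is half open, then the shift along the tool's x, y, z in m, then the turn, a rotation vector about the tool's x, y, z in degrees. A call has 1 to 10 rows; each row is the pose to reach, as a shift and turn from the pose commanded when the call began, along the tool's axes at that moment; what a row does not reach only later rows make up. A row lasts 1/12 s, in which the tool goes at most 41.7 mm and 7.16 degrees, less where a joint would pass 70% of its speed; a pose out of reach is approached as far as the arm can. A call with a gripper value outside its range is refused whole. The fingers move at their own pace and stop on an object; the grip force is fixed at half the most. Time passes only in rows, so rows that repeat a pose let the fingers close. It gives the time, the measured TCP pose, the force, the opening and the grip force at its end, in the units of the state.
- sensors.get_obs(): the state, without advancing time (a new reading comes with each control period).
- viewer.snapshot(name): name is "scene" or "side" or "wrist"; returns the picture (420x560x3 uint8, red, green, blue); there is no depth.
- viewer.camera_params(name): a dict with "fx", "fy", "cx", "cy" (pixels), "extrinsics" (4x4, takes a point from world to camera coordinates). Camera axes: x right, y up, looking along -z (the intrinsics and any distortion apply to the point x, -y, -z); pixel columns grow to the right and rows downward; lengths in m; the calibration is good to about 2 mm. A picture is of the moment at which its call begins: read the wrist's pose just before it. camera_params takes no time and is no camera call; for the wrist camera it gives the pose at the moment of the call.
- workorder.close_job(): hands the job in; it is judged then, once.
The state is a dict: "clock": time; "joint_pos": joint angles; "qvel": joint speeds; "tau": joint torques, N m; "tool_pos": TCP position; "orientation": TCP orientation; "force": force on the tool from outside, world axes, zero at the start; "moment": the same for the moment, N m; "opening": finger opening in m; "gripper_force": force on a finger pad.
Only numpy, scipy, OpenCV 4.12 (cv2) and the standard library are available. Lean on these libraries where they do the work, as an engineer would, in place of code of your own. Each camera call takes 0.05 s, during which the arm holds its last target. There are 200 camera calls.

## Working session

There is one attempt and no reset: what is moved stays moved. The work goes in short steps, Python scripts to look and compute and a shell command to move; the robot and the scene stay as the last step left them, time stands still between calls to the robot, and variables do not carry over. Pictures are saved under pics/ and viewed, at most 13 in all, crops included, and the job is handed in when it is done.

```bash
mkdir -p pics
python3 - <<'E'
from plant import sensors, viewer, workorder, ctrl
import cv2
o=sensors.get_obs();print(o)
for n in("scene","side","wrist"):
    p=viewer.camera_params(n);print(n,p)
    cv2.imwrite(f"pics/{n}0.png",viewer.snapshot(n)[:,:,::-1])
E
python3 - <<'E'
import cv2
a=cv2.imread('pics/scene0.png');print(a.shape)
E
```

```text
{'clock': 0.0, 'joint_pos': array([-6.06132011e+01,  2.05903875e+01,  6.34712407e-01, -2.19442267e-02,
       -7.01361561e+01, -1.65070478e+01]), 'qvel': array([-0.00947323,  0.0326934 ,  0.04595989,  0.05933485,  0.02022638,
       -0.02521171]), 'tau': array([-3.05928961e-05, -5.82722640e+01,  2.93055940e+01,  6.99694321e+00,
        6.80347293e-03, -1.70673679e-04]), 'tool_pos': array([ 0.150339  , -0.65754279,  0.22563591]), 'orientation': array([ 1.79906092e+02, -6.31616259e-03, -1.67127717e+02]), 'force': array([ 0.57587707,  0.35704211, -0.51482391]), 'moment': array([-0.00897974,  0.02071905, -0.04052763]), 'gripper_force': 0.0, 'opening': 0.08738841490114532}
scene {'fx': 528.7926993715336, 'fy': 528.7926993715336, 'cx': 284.4992507403682, 'cy': 209.80944456492315, 'extrinsics': array([[-0.76012593,  0.64973817, -0.00699119,  0.42428152],
       [-0.50582128, -0.58493601,  0.63403052,  0.32237699],
       [ 0.40786443,  0.48547933,  0.77327642, -1.67667029],
       [ 0.        ,  0.        ,  0.        ,  1.        ]])}
side {'fx': 449.6564019235168, 'fy': 449.6564019235168, 'cx': 276.303540942259, 'cy': 210.84119023479082, 'extrinsics': array([[-0.8564509 , -0.5162266 , -0.00139852,  0.56339622],
       [ 0.33673726, -0.5607166 ,  0.75644227, -0.21039462],
       [-0.39127979,  0.64738473,  0.65405897, -0.84212442],
       [ 0.        ,  0.        ,  0.        ,  1.        ]])}
wrist {'fx': 306.7903648757054, 'fy': 306.7903648757054, 'cx': 278.6427456583073, 'cy': 212.09322782928453, 'extrinsics': array([[-0.22253501,  0.97492152,  0.00249047,  0.67532591],
       [-0.93935994, -0.21373267, -0.26818137,  0.03429292],
       [-0.26092349, -0.06201919,  0.96336522, -0.39164833],
       [ 0.        ,  0.        ,  0.        ,  1.        ]])}
(420, 560, 3)
```

View pics/scene0.png

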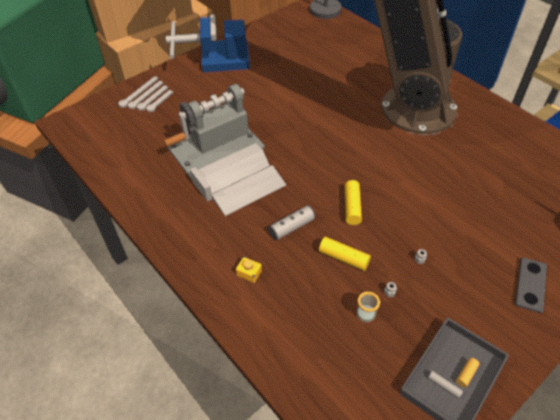

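View pics/side0.png

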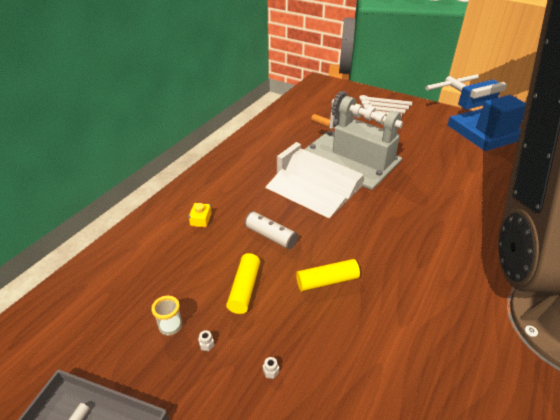

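The scene picture shows these tube-shaped things: a grey one with dark holes at (292,222), yellow ones at (353,202) and (344,253), and small ones in the tray at (446,384) and (468,372). Only the grey one fits "steel". The stand is at about (220,160). In the side picture the grey tube is at (271,230) and the stand at (330,160). Next I'll enlarge both views.

```bash
python3 - <<'E'
import cv2,numpy as np
a=cv2.imread('pics/scene0.png')[80:250,150:330];b=cv2.imread('pics/side0.png')[85:255,235:415]
cv2.imwrite('pics/c1.png',cv2.resize(a,None,fx=4.4,fy=3.5*4.4/3.5*0.8 if 0 else 3.5,interpolation=cv2.INTER_CUBIC) if 0 else cv2.resize(a,None,fx=3.5,fy=3.5,interpolation=cv2.INTER_CUBIC))
cv2.imwrite('pics/c2.png',cv2.resize(b,None,fx=3.5,fy=3.5,interpolation=cv2.INTER_CUBIC))
E
cat > h.py <<'E'
import numpy as np,cv2
from plant import sensors,viewer,ctrl
def ray(n,u,v,z,p=None):
    p=p or viewer.camera_params(n);E=p['extrinsics'];R,t=E[:3,:3],E[:3,3]
    d=R.T@np.array([(u-p['cx'])/p['fx'],-(v-p['cy'])/p['fy'],-1.]);c=-R.T@t
    return c+d*(z-c[2])/d[2]
def proj(n,P,p=None):
    p=p or viewer.camera_params(n);E=p['extrinsics'];c=np.atleast_2d(P)@E[:3,:3].T+E[:3,3]
    return np.c_[p['cx']+p['fx']*c[:,0]/-c[:,2],p['cy']+p['fy']*c[:,1]/c[:,2]]
E
```

```text
(no output)
```

View pics/c1.png

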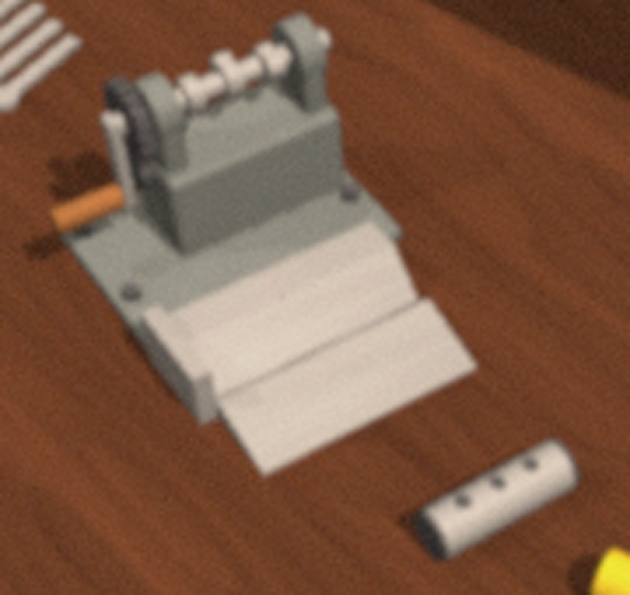

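View pics/c2.png

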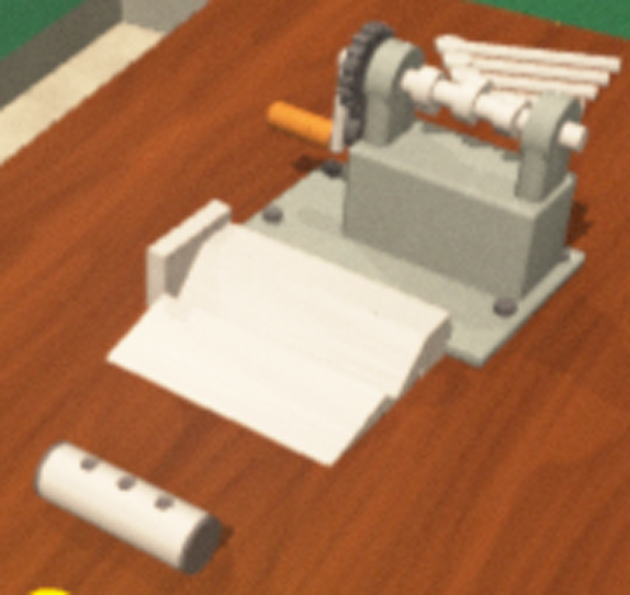

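Run:
```python
from h import *
from scipy.optimize import least_squares
mm=1e-3
S=lambda u,v:(150+u/3.5,80+v/3.5); D=lambda u,v:(235+u/3.5,85+v/3.5)
obs=[('scene',S(265,474),(105,85.5,0)),('scene',S(476,367),(-90,85.5,0)),('scene',S(430,299),(-90,15.5,18.5)),
('scene',S(374,225),(-90,-35,38)),('side',D(107,358),(105,85.5,0)),('side',D(331,464),(-90,85.5,0)),('side',D(388,397),(-90,15.5,18.5)),('side',D(450,318),(-90,-35,38)),('side',D(148,250),(121,15,52)),('scene',S(200,382),(121,15,52))]
pr={n:viewer.camera_params(n) for n in('scene','side')}
def T(q,P):
    c,s=np.cos(q[2]),np.sin(q[2]);P=np.array(P)*mm
    return np.array([q[0]+c*P[0]-s*P[1],q[1]+s*P[0]+c*P[1],P[2]])
f=lambda q:np.concatenate([proj(n,T(q,P),pr[n])[0]-np.array(o) for n,o,P in obs])
r=least_squares(f,[.6,0,0]);print('stand',r.x[:2],np.degrees(r.x[2]),r.fun.reshape(-1,2).round(1).tolist())
q=r.x;print('seat goal',T(q,(45,0,31.3)))
for n,a,b in(('scene',S(432,535),S(566,460)),('side',D(50,468),D(203,543))):
    A=ray(n,*a,.02);B=ray(n,*b,.02);print(n,A,B,np.linalg.norm(A-B),(A+B)/2,np.degrees(np.arctan2(*(A-B)[1::-1])))
    c,s=np.cos(q[2]),np.sin(q[2]);
    for P in(A,B,(A+B)/2):
        d=P[:2]-q[:2];print('  in stand',c*d[0]+s*d[1],-s*d[0]+c*d[1])
for nm,uS,uD,h in(('yel',(249,264),(201,211),.042),):
    print(ray('scene',*uS,h),ray('side',*uD,h))
print('yellow tubes',[ray('side',*u,.02) for u in((250,262),(236,304),(352,268),(304,281))])
print('T', ray('side',166,333,0))
```

```text
stand [ 0.60711422 -0.12658574] -4.759222965519115 [[0.7, -1.1], [-0.2, -2.5], [-1.6, -2.2], [4.2, 3.9], [0.5, 0.3], [2.1, -0.5], [1.0, -2.5], [-6.0, 3.6], [-0.3, -0.3], [-1.8, -1.2]]
seat goal [ 0.65195906 -0.13031932  0.0313    ]
scene [0.6727969  0.09105286 0.02      ] [0.55196638 0.10275599 0.02      ] 0.12139595745716807 [0.61238164 0.09690442 0.02      ] -5.532168842256827
  in stand 0.047399048963336896 0.2223378152020807
  in stand -0.0739858620993768 0.22397545168178173
  in stand -0.013293406568019951 0.22315663344193123
side [0.67610499 0.09011733 0.02      ] [0.5553199  0.09937697 0.02      ] 0.12113950310250506 [0.61571245 0.09474715 0.02      ] -4.383842146060334
  in stand 0.05077335185536011 0.2216799795613756
  in stand -0.07036355136818115 0.220886323885259
  in stand -0.009795099756410514 0.2212831517233173
[0.78604094 0.13715672 0.042     ] [0.77042307 0.14475619 0.042     ]
yellow tubes [array([0.6000781 , 0.20152143, 0.02      ]), array([0.56322874, 0.30483478, 0.02      ]), array([0.4119044 , 0.10779047, 0.02      ]), array([0.47968931, 0.18875225, 0.02      ])]
T [0.64563935 0.413293   0.        ]
```

The crops confirm the tube: grey steel, dark caps, three holes, parallel to the groove. Its ends are at crop (432,535)/(566,460), and the measured length of 121 mm matches the given 120. The two tall-flank corners fit poorly, so I'll refit without them and work out the approach.

Run:
```python
from h import *
from scipy.optimize import least_squares
S=lambda u,v:(150+u/3.5,80+v/3.5); D=lambda u,v:(235+u/3.5,85+v/3.5)
obs=[('scene',S(265,474),(105,85.5,0)),('scene',S(476,367),(-90,85.5,0)),('scene',S(430,299),(-90,15.5,18.5)),
('side',D(107,358),(105,85.5,0)),('side',D(331,464),(-90,85.5,0)),('side',D(388,397),(-90,15.5,18.5)),('side',D(148,250),(121,15,52)),('scene',S(200,382),(121,15,52))]
pr={n:viewer.camera_params(n) for n in('scene','side')}
def T(q,P):
    c,s=np.cos(q[2]),np.sin(q[2]);P=np.array(P)*1e-3
    return np.array([q[0]+c*P[0]-s*P[1],q[1]+s*P[0]+c*P[1],P[2]])
f=lambda q:np.concatenate([proj(n,T(q,P),pr[n])[0]-np.array(o) for n,o,P in obs])
r=least_squares(f,[.6,0,0],loss='soft_l1');q=r.x;print('stand',q,np.degrees(q[2]),r.fun.reshape(-1,2).round(1).tolist())
c,s=np.cos(q[2]),np.sin(q[2]);d=np.array([.614,.0958])-q[:2];t=(c*d[0]+s*d[1],-s*d[0]+c*d[1]);print('tube in stand',t)
y=np.radians(-167.128)
R=np.array([[np.cos(y),np.sin(y),0],[np.sin(y),-np.cos(y),0],[0,0,-1]])
g=T(q,(t[0]*1e3,t[1]*1e3+45,90));print('goal',g,'shift',R.T@(g-[.15,-.658,.227]),'turn z',-(np.degrees(q[2])-90+167.128))
for n in pr:
  for P in((-90,-35,38),(-90,-70,38),(-90,0,3)): print(n,P,(proj(n,T(q,P),pr[n])[0]-((150,80) if n=='scene' else (235,85)))*3.5)
```

```text
stand [ 0.60662197 -0.12154013 -0.11586837] -6.638768410710115 [[0.4, -0.5], [0.9, -0.5], [0.1, -0.7], [-0.5, 0.3], [-0.3, 1.0], [-0.5, -0.7], [-0.4, -0.1], [-1.4, -1.0]]
tube in stand (np.float64(-0.01779797907225393), np.float64(0.21673578673256205))
goal [0.61920242 0.14049826 0.09      ] shift [-0.63529588  0.67390617  0.137     ] turn z -70.48923158928987
scene (-90, -35, 38) [396.09117784 243.06091092]
scene (-90, -70, 38) [373.35211117 218.50189874]
scene (-90, 0, 3) [420.61007321 298.61749719]
side (-90, -35, 38) [426.2819569  337.22531697]
side (-90, -70, 38) [450.81255607 313.95574778]
side (-90, 0, 3) [395.61664403 400.39746102]
```

The earlier misfit was the y = -70 corner, and everything now fits to about 1 px. Stand yaw is -6.6°. I'll go above a point beside the tube.

```bash
python3 -m pendant '[[0.5,[-0.026,0.0275,-0.015],[0,0,0]],[0.5,[-0.052,0.055,-0.03],[0,0,0]],[0.5,[-0.078,0.0825,-0.045],[0,0,0]],[0.5,[-0.104,0.11,-0.06],[0,0,0]],[0.5,[-0.13,0.1375,-0.06],[0,0,0]],[0.5,[-0.156,0.165,-0.06],[0,0,0]],[0.5,[-0.182,0.1925,-0.06],[0,0,0]],[0.5,[-0.208,0.22,-0.06],[0,0,0]],[0.5,[-0.234,0.2475,-0.06],[0,0,0]],[0.5,[-0.26,0.275,-0.06],[0,0,0]]]'
python3 -m pendant '[[0.5,[-0.026,0.0275,0],[0,0,0]],[0.5,[-0.052,0.055,0],[0,0,0]],[0.5,[-0.078,0.0825,0],[0,0,0]],[0.5,[-0.104,0.11,0],[0,0,0]],[0.5,[-0.13,0.1375,0],[0,0,0]],[0.5,[-0.156,0.165,0],[0,0,0]],[0.5,[-0.182,0.1925,0],[0,0,0]],[0.5,[-0.208,0.22,0],[0,0,0]],[0.5,[-0.234,0.2475,0],[0,0,0]],[0.5,[-0.26,0.275,0],[0,0,0]]]'
python3 -m pendant '[[0.5,[-0.025,0.027,0],[0,0,-7]],[0.5,[-0.05,0.054,0],[0,0,-14]],[0.5,[-0.075,0.081,0],[0,0,-21]],[0.5,[-0.1,0.108,0],[0,0,-28]],[0.5,[-0.115,0.124,0.02],[0,0,-35]],[0.5,[-0.115,0.124,0.05],[0,0,-42]],[0.5,[-0.115,0.124,0.08],[0,0,-49]],[0.5,[-0.115,0.124,0.11],[0,0,-56]],[0.5,[-0.115,0.124,0.12],[0,0,-63]],[0.5,[-0.115,0.124,0.12],[0,0,-70]]]'
python3 -m pendant '[[0.5,[0,0,0],[0,0,-0.5]],[0.5,[0,0,0],[0,0,-0.5]]]'
python3 - <<'E'
from h import *
o=sensors.get_obs();print(o['tool_pos'],o['orientation'],o['clock'])
p=viewer.camera_params('wrist')
cv2.imwrite("pics/w1.png",viewer.snapshot('wrist')[:,:,::-1])
q=[0.60662,-.12154,np.radians(-6.64)];c,s=np.cos(q[2]),np.sin(q[2]);d=o['tool_pos'][:2]-q[:2];print('tcp in stand',c*d[0]+s*d[1],-s*d[0]+c*d[1])
E
```

```text
clock: 0.98
tool_pos: [0.3429, -0.3302, 0.2866]
orientation: [-180.0, 0.0, -167.1]
force: [0.9, -0.7, -0.6]
opening: 0.0659
gripper_force: 0.0
clock: 1.82
tool_pos: [0.5352, -0.004, 0.2866]
orientation: [180.0, 0.0, -167.1]
force: [1.1, -0.2, -0.2]
opening: 0.0658
gripper_force: 0.0
clock: 2.65
tool_pos: [0.6169, 0.1398, 0.1621]
orientation: [179.6, -0.2, -96.8]
force: [1.3, -0.1, 1.0]
opening: 0.0656
gripper_force: 0.0
clock: 2.82
tool_pos: [0.6193, 0.1406, 0.1665]
orientation: [180.0, -0.0, -96.8]
force: [-0.2, -0.5, 0.7]
opening: 0.0658
gripper_force: 0.0
[0.61933156 0.14062662 0.16650569] [ 1.79993909e+02 -1.27454879e-02 -9.67881546e+01] 2.8167
tcp in stand -0.017688199817787267 0.2618779282515571
```

View pics/w1.png

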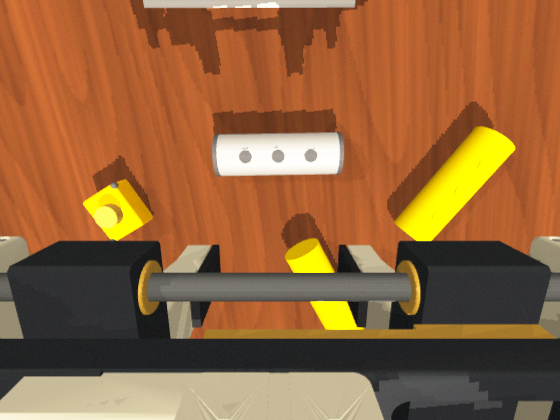

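The wrist view shows the tube at (214–343, 154), nearly square to the fingers, with the ramp's foot at row 5. A yellow tube's end is at (305,248), close behind the descent spot, so I'll check the clearance.

Run:
```python
from h import *
q=[0.60662,-.12154,np.radians(-6.64)];c,s=np.cos(q[2]),np.sin(q[2])
def st(P): d=P[:2]-q[:2];return np.round([1e3*(c*d[0]+s*d[1]),1e3*(-s*d[0]+c*d[1])],1)
for k,u,v,z in(('L',215,154,.02),('R',342,153,.02),('top mid',278,134,.02),('bot',278,176,.02),('yel top end',303,242,.03),('rampL',147,7,0),('rampR',355,7,0)):print(k,st(ray('wrist',u,v,z)))
```

```text
L [ 45.4 214.3]
R [-79.4 213.8]
top mid [-16.6 195.5]
bot [-16.5 236.3]
yel top end [-41.9 303.1]
rampL [104.8  80.9]
rampR [-88.7  81.8]
```

The tube is at stand (-17, 216), with clear gaps on both sides. I'll descend and then start pushing at 36 mm/s.

```bash
python3 -m pendant '[[0.5,[0,0,0.03],[0,0,0]],[0.5,[0,0,0.06],[0,0,0]],[0.5,[0,0,0.09],[0,0,0]],[0.5,[0,0,0.12],[0,0,0]],[0.5,[0,0,0.14],[0,0,0]],[0.5,[0,0,0.154],[0,0,0]],[0.5,[0.003,0,0.154],[0,0,0]],[0.5,[0.006,0,0.154],[0,0,0]],[0.5,[0.009,0,0.154],[0,0,0]],[0.5,[0.012,0,0.154],[0,0,0]]]'
python3 -m pendant '[[0.5,[0.003,0,0],[0,0,0]],[0.5,[0.006,0,0],[0,0,0]],[0.5,[0.009,0,0],[0,0,0]],[0.5,[0.012,0,0],[0,0,0]],[0.5,[0.015,0,0],[0,0,0]],[0.5,[0.018,0,0],[0,0,0]],[0.5,[0.021,0,0],[0,0,0]],[0.5,[0.024,0,0],[0,0,0]],[0.5,[0.027,0,0],[0,0,0]],[0.5,[0.03,0,0],[0,0,0]]]'
python3 -m pendant '[[0.5,[0.003,0,0],[0,0,0]],[0.5,[0.006,0,0],[0,0,0]],[0.5,[0.009,0,0],[0,0,0]],[0.5,[0.012,0,0],[0,0,0]],[0.5,[0.015,0,0],[0,0,0]],[0.5,[0.018,0,0],[0,0,0]],[0.5,[0.021,0,0],[0,0,0]],[0.5,[0.024,0,0],[0,0,0]],[0.5,[0.027,0,0],[0,0,0]],[0.5,[0.03,0,0],[0,0,0]]]'
cat >> h.py <<'E'
q=[0.60662,-.12154,np.radians(-6.64)];c,s=np.cos(q[2]),np.sin(q[2])
def st(P): d=np.array(P)[:2]-q[:2];return np.round([1e3*(c*d[0]+s*d[1]),1e3*(-s*d[0]+c*d[1])],1)
E
python3 - <<'E'
from h import *
o=sensors.get_obs();print(st(o['tool_pos']),o['tool_pos'][2],o['clock'])
cv2.imwrite("pics/w2.png",viewer.snapshot('wrist')[:,:,::-1])
E
```

```text
clock: 3.7
tool_pos: [0.6189, 0.1288, 0.0144]
orientation: [-179.9, 0.1, -96.7]
force: [0.3, 1.0, -0.0]
opening: 0.0659
gripper_force: 0.0
clock: 4.53
tool_pos: [0.6143, 0.0986, 0.0125]
orientation: [180.0, -0.0, -96.6]
force: [0.0, -0.4, -0.1]
opening: 0.0654
gripper_force: 0.1
clock: 5.37
tool_pos: [0.6109, 0.0688, 0.0126]
orientation: [-180.0, 0.0, -96.6]
force: [-0.0, 1.2, -0.3]
opening: 0.0661
gripper_force: 0.1
[-17.7 189.6] 0.012578278082675441 5.3667
```

View pics/w2.png

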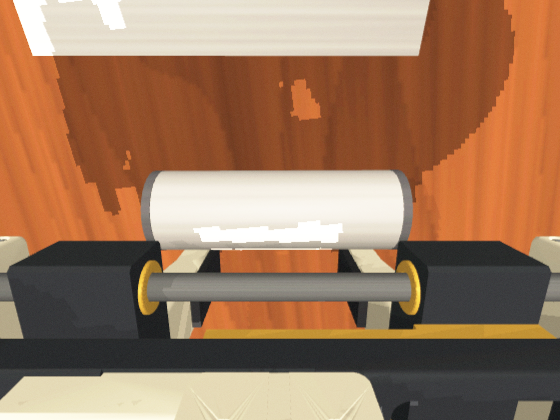

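The tube is rolling ahead of the fingers, still square, and its holes have turned out of sight. The ramp foot is at row 54.

```bash
python3 - <<'E'
from h import *
for k,u,v,z in(('foot L',33,55,0),('foot R',418,55,0),('tube L',150,209,.02),('tube R',405,209,.02),('tube top',278,171,.025),('bot',278,248,.025)):print(k,st(ray('wrist',u,v,z)))
E
python3 -m pendant '[[0.5,[0.003,0,0],[0,0,0]],[0.5,[0.006,0,0],[0,0,0]],[0.5,[0.009,0,0],[0,0,0]],[0.5,[0.012,0,0],[0,0,0]],[0.5,[0.015,0,0],[0,0,0]],[0.5,[0.018,0,0],[0,0,0]],[0.5,[0.021,0,0],[0,0,0]],[0.5,[0.024,0,0],[0,0,0]],[0.5,[0.027,0,0],[0,0,0]],[0.5,[0.03,0,0],[0,0,0]]]'
python3 -m pendant '[[0.5,[0.003,0,0],[0,0,0]],[0.5,[0.006,0,0],[0,0,0]],[0.5,[0.009,0,0],[0,0,0]],[0.5,[0.012,0,0],[0,0,0]],[0.5,[0.015,0,0],[0,0,0]],[0.5,[0.018,0,0],[0,0,0]],[0.5,[0.021,0,0],[0,0,0]],[0.5,[0.024,0,0],[0,0,0]],[0.5,[0.027,0,0],[0,0,0]],[0.5,[0.03,0,0],[0,0,0]]]'
```

```text
foot L [107.3  80.6]
foot R [-88.5  80.7]
tube L [ 48.1 156.4]
tube R [-82.3 156.3]
tube top [-17.4 136.2]
bot [-17.4 175.7]
clock: 6.25
tool_pos: [0.6074, 0.039, 0.0126]
orientation: [180.0, -0.0, -96.6]
force: [0.5, 0.1, 0.4]
opening: 0.0659
gripper_force: 0.1
clock: 7.08
tool_pos: [0.604, 0.0092, 0.0126]
orientation: [-180.0, 0.0, -96.6]
force: [1.1, 0.2, 0.6]
opening: 0.066
gripper_force: 0.1
```

The finger–tube gap and the foot show the same 4 mm offset, so it is a wrist-camera bias and the map holds. The tube is at y ≈ 100. I'll carry on up the ramp, raising the tips along with it.

```bash
python3 -m pendant '[[0.5,[0.003,0,0],[0,0,0]],[0.5,[0.006,0,0],[0,0,0]],[0.5,[0.009,0,0],[0,0,0]],[0.5,[0.012,0,0],[0,0,0]],[0.5,[0.015,0,-0.0007],[0,0,0]],[0.5,[0.018,0,-0.0014],[0,0,0]],[0.5,[0.021,0,-0.0021],[0,0,0]],[0.5,[0.024,0,-0.0028],[0,0,0]],[0.5,[0.027,0,-0.0035],[0,0,0]],[0.5,[0.03,0,-0.0042],[0,0,0]]]'
python3 -m pendant '[[0.5,[0.003,0,-0.0007],[0,0,0]],[0.5,[0.006,0,-0.0014],[0,0,0]],[0.5,[0.009,0,-0.0021],[0,0,0]],[0.5,[0.012,0,-0.0028],[0,0,0]],[0.5,[0.015,0,-0.0035],[0,0,0]],[0.5,[0.018,0,-0.0042],[0,0,0]],[0.5,[0.021,0,-0.005],[0,0,0]],[0.5,[0.024,0,-0.0058],[0,0,0]],[0.5,[0.027,0,-0.0066],[0,0,0]],[0.5,[0.03,0,-0.0074],[0,0,0]]]'
python3 - <<'E'
from h import *
o=sensors.get_obs();print(st(o['tool_pos']),o['tool_pos'][2],o['clock'])
cv2.imwrite("pics/w3.png",viewer.snapshot('wrist')[:,:,::-1])
E
```

```text
clock: 7.92
tool_pos: [0.6007, -0.0205, 0.017]
orientation: [-180.0, 0.0, -96.6]
force: [0.4, 2.6, 0.6]
opening: 0.0657
gripper_force: 1.4
clock: 8.75
tool_pos: [0.597, -0.0504, 0.0243]
orientation: [180.0, 0.0, -96.6]
force: [-0.6, 3.7, 2.0]
opening: 0.0657
gripper_force: 1.4
[-17.7  69.5] 0.024259802627790542 8.75
```

View pics/w3.png

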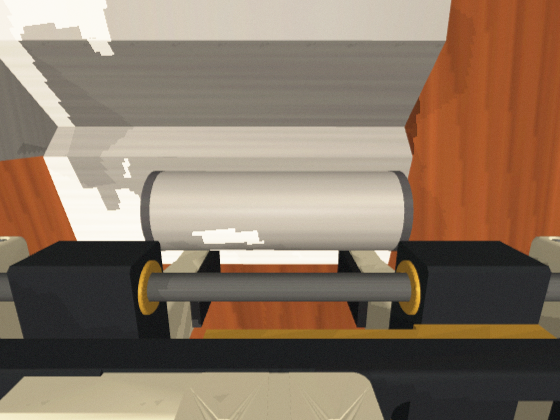

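The tube is on the ramp, square, and pushes with 3.7 N. The lip is at row 157 and the groove bottom at row 127. I'll push slowly over the lip.

```bash
python3 -m pendant '[[0.5,[0.002,0,-0.0005],[0,0,0]],[0.5,[0.004,0,-0.001],[0,0,0]],[0.5,[0.006,0,-0.0015],[0,0,0]],[0.5,[0.008,0,-0.002],[0,0,0]],[0.5,[0.01,0,-0.0025],[0,0,0]],[0.5,[0.012,0,-0.003],[0,0,0]],[0.5,[0.014,0,-0.0035],[0,0,0]],[0.5,[0.016,0,-0.004],[0,0,0]],[0.5,[0.018,0,-0.0045],[0,0,0]],[0.5,[0.02,0,-0.005],[0,0,0]]]'
python3 -m pendant '[[0.5,[0.001,0,0],[0,0,0]],[0.5,[0.002,0,0],[0,0,0]],[0.5,[0.003,0,0],[0,0,0]],[0.5,[0.004,0,0],[0,0,0]],[0.5,[0.005,0,0],[0,0,0]],[0.5,[0.006,0,0],[0,0,0]],[0.5,[0.007,0,0],[0,0,0]],[0.5,[0.008,0,0],[0,0,0]],[0.5,[0.009,0,0],[0,0,0]],[0.5,[0.01,0,0],[0,0,0]]]'
python3 - <<'E'
from h import *
o=sensors.get_obs();print(st(o['tool_pos']),o['tool_pos'][2],o['force'])
cv2.imwrite("pics/w4.png",viewer.snapshot('wrist')[:,:,::-1])
E
```

```text
clock: 9.63
tool_pos: [0.5948, -0.0702, 0.0292]
orientation: [180.0, 0.0, -96.6]
force: [1.3, 2.2, 1.2]
opening: 0.0657
gripper_force: 1.4
clock: 10.47
tool_pos: [0.5936, -0.0801, 0.0291]
orientation: [180.0, -0.0, -96.6]
force: [-0.4, -0.6, -1.0]
opening: 0.0658
gripper_force: 0.0
[-17.8  39.7] 0.0291352839226075 [-0.40493532 -0.62951166 -0.97085636]
```

View pics/w4.png

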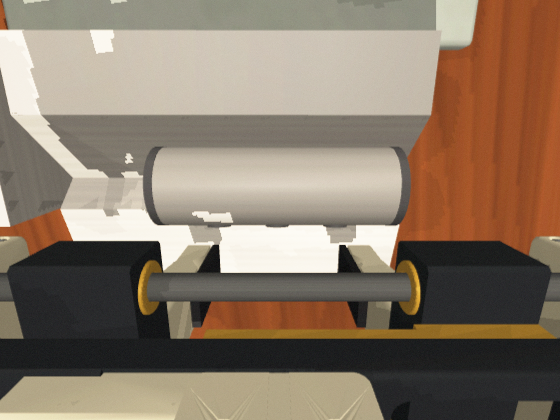

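The force dropped to zero and the tube has left the fingers, now at rows 147–226 inside the groove (tips at y = 40). Next I'll back off, rise, close the fingers and go behind the near end.

```bash
python3 - <<'E'
from h import *
for k,u,v,z in(('tube L',149,186,.031),('tube R',405,186,.031),('top',278,147,.036),('bot',278,225,.036)):print(k,st(ray('wrist',u,v,z)))
E
python3 -m pendant '[[0.5,[-0.01,0,-0.01],[0,0,0]],[0.5,[-0.01,0,-0.04],[0,0,0]],[0.5,[-0.01,0,-0.07],[0,0,0]],[-1,[0,0.02,-0.08],[0,0,0]],[-1,[0.015,0.05,-0.08],[0,0,0]],[-1,[0.03,0.08,-0.08],[0,0,0]],[-1,[0.04,0.105,-0.08],[0,0,0]],[-1,[0.04,0.105,-0.08],[0,0,0]],[-1,[0.04,0.105,-0.08],[0,0,0]],[-1,[0.04,0.105,-0.08],[0,0,0]]]'
python3 - <<'E'
from h import *
o=sensors.get_obs();print(st(o['tool_pos']),o['tool_pos'][2],o['opening'])
cv2.imwrite("pics/s5.png",cv2.resize(viewer.snapshot('side')[85:255,235:415,::-1],None,fx=3.4,fy=3.4,interpolation=cv2.INTER_CUBIC))
E
```

```text
tube L [49.8 -4. ]
tube R [-83.2  -4.1]
top [-17.3 -24.2]
bot [-17.3  15.6]
clock: 11.35
tool_pos: [0.4856, -0.1072, 0.1102]
orientation: [-179.9, 0.0, -96.6]
force: [-0.3, 0.2, 0.5]
opening: 0.0246
gripper_force: 0.0
[-121.8    0.2] 0.1101646478118386 0.024594692308472256
```

View pics/s5.png

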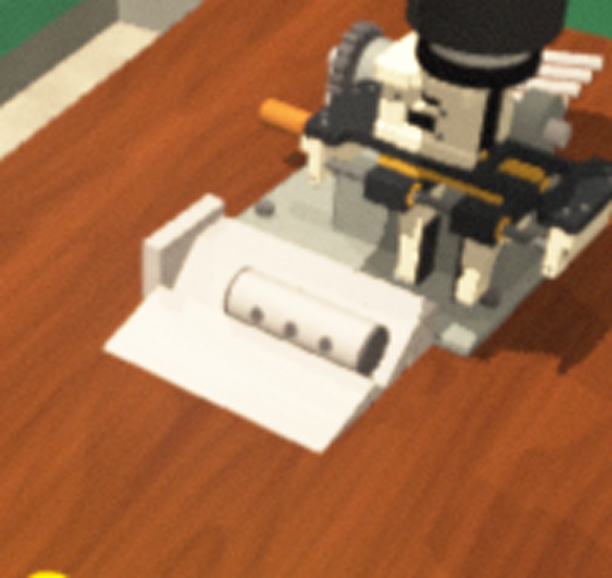

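The tube is seated in the groove with its near end at x ≈ -77. The fingers hang clear behind it and are still closing, so I'll descend and push endwise.

```bash
python3 -m pendant '[[-1,[0,0,0],[0,0,0]],[-1,[0,0,0],[0,0,0]],[-1,[0,0,0],[0,0,0]],[-1,[0,0,0.03],[0,0,0]],[-1,[0,0,0.06],[0,0,0]],[-1,[0,0,0.075],[0,0,0]],[-1,[0,0,0.086],[0,0,0]],[-1,[0,-0.005,0.086],[0,0,0]],[-1,[0,-0.01,0.086],[0,0,0]],[-1,[0,-0.015,0.086],[0,0,0]]]'
python3 -m pendant '[[-1,[0,-0.003,0],[0,0,0]],[-1,[0,-0.006,0],[0,0,0]],[-1,[0,-0.009,0],[0,0,0]],[-1,[0,-0.012,0],[0,0,0]],[-1,[0,-0.015,0],[0,0,0]],[-1,[0,-0.018,0],[0,0,0]],[-1,[0,-0.021,0],[0,0,0]],[-1,[0,-0.024,0],[0,0,0]],[-1,[0,-0.027,0],[0,0,0]],[-1,[0,-0.03,0],[0,0,0]]]'
python3 -m pendant '[[-1,[0,-0.003,0],[0,0,0]],[-1,[0,-0.006,0],[0,0,0]],[-1,[0,-0.009,0],[0,0,0]],[-1,[0,-0.012,0],[0,0,0]],[-1,[0,-0.015,0],[0,0,0]],[-1,[0,-0.018,0],[0,0,0]],[-1,[0,-0.02,0],[0,0,0]],[-1,[0,-0.022,0],[0,0,0]],[-1,[0,-0.024,0],[0,0,0]],[-1,[0,-0.026,0],[0,0,0]]]'
python3 - <<'E'
from h import *
o=sensors.get_obs();print(st(o['tool_pos']),o['tool_pos'][2],o['opening'],o['force'])
cv2.imwrite("pics/s6.png",cv2.resize(viewer.snapshot('scene')[80:250,150:330,::-1],None,fx=3.4,fy=3.4,interpolation=cv2.INTER_CUBIC))
E
```

```text
clock: 12.23
tool_pos: [0.5011, -0.1092, 0.0238]
orientation: [-179.9, -0.0, -96.6]
force: [0.6, -0.5, 0.2]
opening: 0.0006
gripper_force: 0.0
clock: 13.07
tool_pos: [0.5295, -0.1128, 0.0231]
orientation: [180.0, -0.0, -96.6]
force: [-2.1, 0.3, 1.7]
opening: 0.0004
gripper_force: 1.4
clock: 13.9
tool_pos: [0.5554, -0.1158, 0.0231]
orientation: [180.0, -0.0, -96.6]
force: [-2.3, 0.3, 0.9]
opening: 0.0007
gripper_force: 1.2
[-51.6  -0.2] 0.023128302405357286 0.0006749108481200897 [-2.3030882   0.26274244  0.86596319]
```

Contact is good, with 2 N of sliding force. About 16 mm is left to the stop, so I'll slow down and watch the force.

```bash
python3 -m pendant '[[-1,[0,-0.0015,0],[0,0,0]],[-1,[0,-0.003,0],[0,0,0]],[-1,[0,-0.0045,0],[0,0,0]],[-1,[0,-0.006,0],[0,0,0]],[-1,[0,-0.0075,0],[0,0,0]],[-1,[0,-0.009,0],[0,0,0]],[-1,[0,-0.0105,0],[0,0,0]],[-1,[0,-0.012,0],[0,0,0]]]'
python3 -m pendant '[[-1,[0,-0.0007,0],[0,0,0]],[-1,[0,-0.0014,0],[0,0,0]],[-1,[0,-0.002,0],[0,0,0]]]'
```

```text
clock: 14.62
tool_pos: [0.5673, -0.1172, 0.0232]
orientation: [-180.0, -0.0, -96.6]
force: [-1.5, 0.7, 0.8]
opening: 0.0004
gripper_force: 1.2
clock: 14.87
tool_pos: [0.5692, -0.1174, 0.0231]
orientation: [180.0, -0.0, -96.6]
force: [-1.2, 0.1, 1.1]
opening: 0.0004
gripper_force: 1.2
```

```bash
python3 -m pendant '[[-1,[0,-0.0007,0],[0,0,0]],[-1,[0,-0.0014,0],[0,0,0]],[-1,[0,-0.002,0],[0,0,0]]]'
python3 -m pendant '[[-1,[0,-0.0005,0],[0,0,0]],[-1,[0,-0.001,0],[0,0,0]],[-1,[0,-0.0015,0],[0,0,0]]]'
python3 - <<'E'
from h import *
o=sensors.get_obs();print(st(o['tool_pos']),o['force'])
E
```

```text
clock: 15.12
tool_pos: [0.5712, -0.1176, 0.0232]
orientation: [-180.0, -0.0, -96.6]
force: [-2.1, 0.3, 0.7]
opening: 0.0005
gripper_force: 1.1
clock: 15.37
tool_pos: [0.5727, -0.1178, 0.0232]
orientation: [180.0, -0.0, -96.6]
force: [-2.9, 0.6, 0.4]
opening: 0.0005
gripper_force: 1.2
[-34.1  -0.2] [-2.85253314  0.60417383  0.38846056]
```

Not at the stop yet (still 2–3 N), so I'll keep going in small steps.

```bash
python3 -m pendant '[[-1,[0,-0.0005,0],[0,0,0]],[-1,[0,-0.001,0],[0,0,0]],[-1,[0,-0.0015,0],[0,0,0]]]'
python3 -m pendant '[[-1,[0,-0.0005,0],[0,0,0]],[-1,[0,-0.001,0],[0,0,0]],[-1,[0,-0.0015,0],[0,0,0]]]'
```

```text
clock: 15.62
tool_pos: [0.5741, -0.1179, 0.0232]
orientation: [180.0, 0.0, -96.6]
force: [-3.0, 0.5, 0.5]
opening: 0.0003
gripper_force: 1.2
clock: 15.87
tool_pos: [0.5757, -0.1181, 0.0232]
orientation: [-180.0, -0.0, -96.6]
force: [-1.4, 0.1, 0.3]
opening: 0.0007
gripper_force: 1.2
```

Run:
```python
from h import *
cv2.imwrite("pics/s7.png",cv2.resize(np.hstack([viewer.snapshot('scene')[110:220,170:290,::-1],viewer.snapshot('side')[120:230,255:375,::-1]]),None,fx=3.3,fy=3.3,interpolation=cv2.INTER_CUBIC))
```

```text
(no output)
```

View pics/s7.png

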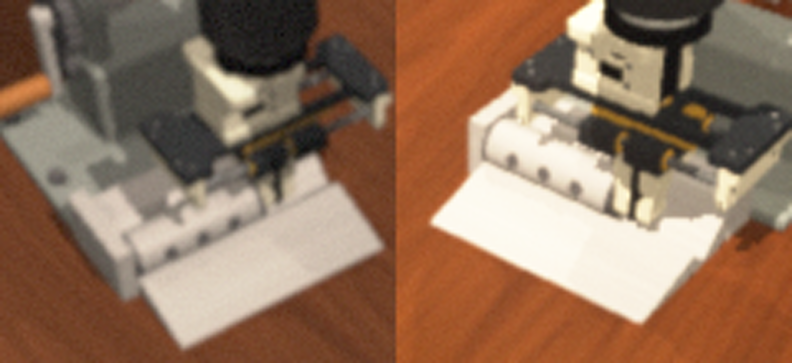

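The tube sits in the groove with its far end almost on the stop plate (side view, about (487,145)). I'll push a little further until the force rises.

```bash
python3 -m pendant '[[-1,[0,-0.0005,0],[0,0,0]],[-1,[0,-0.001,0],[0,0,0]],[-1,[0,-0.0015,0],[0,0,0]]]'
python3 -m pendant '[[-1,[0,-0.0005,0],[0,0,0]],[-1,[0,-0.001,0],[0,0,0]],[-1,[0,-0.0015,0],[0,0,0]]]'
```

```text
clock: 16.22
tool_pos: [0.5762, -0.1183, 0.0231]
orientation: [179.9, -0.0, -96.6]
force: [-5.6, 2.2, 4.2]
opening: 0.0004
gripper_force: 3.7
clock: 16.47
tool_pos: [0.5762, -0.1184, 0.0228]
orientation: [179.8, -0.0, -96.7]
force: [-11.2, 2.7, 7.3]
opening: 0.0001
gripper_force: 6.0
```

The tool has stopped moving and the force rose to 11 N, so the tube is on the stop. I'll back off along the groove, then rise.

```bash
python3 -m pendant '[[-1,[0,0.001,0],[0,0,0]],[-1,[0,0.003,0],[0,0,0]],[-1,[0,0.008,0],[0,0,0]],[-1,[0,0.02,0],[0,0,0]],[-1,[0,0.02,-0.03],[0,0,0]],[-1,[0,0.02,-0.06],[0,0,0]],[-1,[0,0.03,-0.09],[0,0,0]],[-1,[0,0.05,-0.12],[0,0,0]],[-1,[0,0.08,-0.12],[0,0,0]],[-1,[0,0.08,-0.12],[0,0,0]]]'
python3 - <<'E'
from h import *
cv2.imwrite("pics/s8.png",cv2.resize(np.hstack([viewer.snapshot('scene')[110:220,170:290,::-1],viewer.snapshot('side')[120:230,255:375,::-1]]),None,fx=3.3,fy=3.3,interpolation=cv2.INTER_CUBIC))
E
```

```text
clock: 17.3
tool_pos: [0.4964, -0.1088, 0.1452]
orientation: [-179.8, 0.1, -96.7]
force: [-1.4, -0.0, -1.0]
opening: 0.0005
gripper_force: 0.0
```

View pics/s8.png

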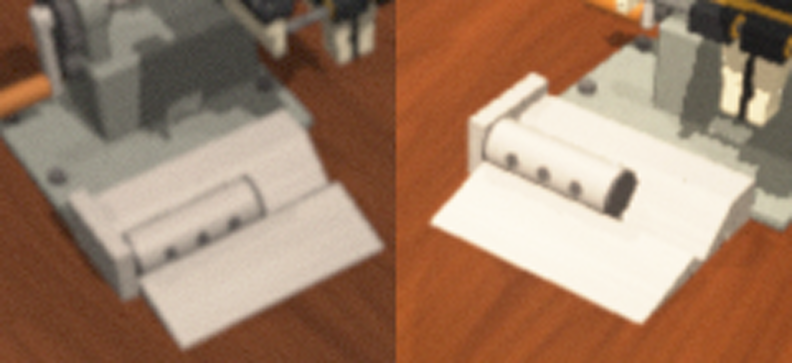

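The tube lies in the groove against the stop, and the robot is clear.

```bash
python3 -c "
from plant import workorder
print(workorder.close_job())"
```

```text
the job is handed in; nothing more can be done
None
```

I rolled the tube up the ramp into the V-groove and pushed it endwise until the force rose against the end stop. The last pictures show it seated there with the arm clear, and I handed the job in at about 17.4 s; the hand-in gave no verdict.

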